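Pack the bottle carrier and hold its carrying bar down for the screws

ROBOT

A 6-joint arm with a two-finger parallel gripper is mounted at the origin on the work surface. World frame = base frame: x ahead of the robot, y to its left, z up, the work surface at z = 0. Lengths are in m, angles in rad, forces in N, time in s.
With the tool pointing down it reaches from about 0.275 to 0.875 m from the base axis. Payload 12.5 kg.
Tool frame: the origin (TCP) lies at the very end of the fingers, on their centre line; the grasp point (between the pads) lies 19 mm behind it; z points along the fingers, y is the line along which they close (so a half turn about z gives the same grasp; the last joint's range is limited). The gripper opens to 85 mm and grips with 20 to 120 N. Pads are 22 mm wide; open, the fingers measure 114 mm over their backs; the gripper's body (76 mm by 85 mm) begins 54 mm behind the grasp point. The pads swing forward as they close: fully open they stand 13 mm farther back than shut.
Start: joints at [-1.43, 0.351, 1.652, -0, 1.139, -0.085], TCP at [0.123, -0.536, 0.231] pointing down, gripper open.
Joint ranges: [-2.75, 2.75], [-0.79, 2.1], [0.01, 2.65], [-1.57, 4.71], [0.07, 3.14], [-2.87, 2.87]. Speed limits (rad/s): [2.22, 2.22, 2.79, 3.14, 3.14, 3.14].

INTERFACE

Orientations are given as a 3x3 rotation matrix whose columns are the frame's x, y, z axes.
In Python, from bench import manip gives the robot as it stands. Calls block until the motion is done:
- manip.move_ptp(position, orientation): joint-space move of the TCP to a pose.
- manip.move_l(position, attitude=None, max_speed=0.15): straight line of the TCP; attitude=None keeps the orientation; max_speed is the mean speed in m/s.
- manip.move_j(angles): joint-space move.
- manip.set_gripper(opening, effort=None): opening from 0.0 (shut) to 1.0 (fully open); effort is the grip in N (None keeps the last); returns when the fingers have stopped.
- manip.dwell(seconds).
- manip.inverse_kinematics(position, orientation): joint angles nearest the present ones, or None.
- manip.grab_frame(name): name is "side" or "top" or "wrist"; returns (picture, depth): 400x640x3 uint8, red, green, blue; 400x640 float32, m along the optical axis (not along the pixel's ray), 0 where there is no reading.
- manip.get_calibration(name): a dict with "camera_matrix" (3x3 intrinsics, pixels), "k1" (the pictures are not rectified: a ray, as slopes to the right and down, at radius r is drawn at 1 + k1 r^2 times it, then the intrinsics apply), "R" (3x3) and "t" (3): a world point X has camera coordinates R X + t. Camera axes: x right, y down, z forward; pixel columns grow to the right and rows downward; lengths in m; the calibration is good to about 2 mm. A picture is of the moment at which its call begins: read the wrist's pose just before it. get_calibration takes no time and is no camera call; for the wrist camera it gives the pose at the moment of the call.
A pose or a line that the arm cannot do raises manip.Unreachable and nothing moves.
- manip.sign_off(): hands the job in; it is judged then, once.
Trained networks look in the newest picture that a camera, given by its name, has taken for a name from the list of things; names that differ only in an ending like _2 or _b are one class to them, and where a whole thing is asked for, a point or a joint stands for the part that bears it (a point fixed in the world has none). Each returns a list of dicts, best first, with "confidence" (0 to 1); they miss things now and then, are a little off and sometimes report something else, mostly with a low value. They report only what shows in the picture. A call takes as long as a camera call. They do not tell look-alikes from the thing itself.
- manip.look_for(camera, name): "at" ([x, y, z] in m, in world coordinates, good to about 4 mm: the middle of the surface that is visible of it).
Readings, each from a call of its own:
- manip.current_time(): time.
- manip.current_qpos(): joint angles.
- manip.current_joint_vel(): joint speeds.
- manip.current_joint_torque(): joint torques, N m.
- manip.current_ee_pos(): TCP position.
- manip.current_tcp_rot(): TCP orientation.
- manip.current_force(): force on the tool from outside, world axes, zero at the start.
- manip.current_ft_torque(): the same for the moment, N m.
- manip.current_grip_width(): opening from 0.0 (shut) to 1.0 (fully open).
- manip.current_grip_force(): force on a finger pad.
Only numpy, scipy, OpenCV 4.12 (cv2) and the standard library are available. Lean on these libraries where they do the work, as an engineer would, in place of code of your own. Each camera call takes 0.05 s, during which the arm holds its last target. There are 200 camera calls.

TASK

Set the two loose amber bottles upright into the two empty end cells of the wooden bottle carrier, one per cell, lowering them in rather than dropping them. Then lay the oak carrying bar, centred and fully home, into the slots of both end boards and press it straight down with a steady force of about 12 N, so that your colleague can screw it on: finish while still holding it pressed, not letting go. Leave the bottle that is already packed, the sponge dish, the brush pot and the screwdriver where they are.

Things in the scene. Friction and masses are not known exactly. Their poses are not given: they have to be found in the camera images.
- carrier: open wooden bottle carrier, fixed to the bench between two dark cleats (16 mm high, to 55 mm from its centre line). Row of three cells along its y, each 62 x 62 mm, 68 mm apart; sides and dividers 60 mm high, floor 9 mm thick. Outside 80 mm (x) by 234 mm (y). At both y ends an 18 mm board, 155 mm tall, with a slot open at the top. Origin: centre of the underside, z up
- cell_left (a point): centre of the floor of the end cell at the carrier's +y end, empty at the start
- cell_right (a point): centre of the floor of the end cell at the carrier's -y end, empty at the start
- slot_left (a point): middle of the slot floor in the +y end board, 108 mm from the carrier's middle, 133 mm above the bench, where the bar's underside must rest. The slot runs through the board: 30 mm wide (x), 22 mm deep, its mouth widening to 42 mm
- slot_right (a point): the same in the -y end board
- bar: straight oak bar, 24 mm wide (x), 258 mm long (y), 22 mm high (z), 190 to 310 g, a dark pilot hole near each end; lies flat on the bench. Origin: centre of the underside. Seated (either way round) its underside is 6 mm above the bottle caps, its top flush with the end boards, its ends overhanging 12 mm each. Rigid: once both ends rest it sinks no further and the push comes from leaning on it
- bar_left (a point): point on the bar's underside 108 mm from its middle towards its +y end, below a pilot hole
- bar_right (a point): the same towards its -y end
- bottle1: amber glass bottle, white label, black screw cap, 140 to 260 g: 118 mm tall, body 48 mm across up to 72 mm, narrowing to a 22 mm neck at 87 mm, cap 28 mm across from 92 to 118 mm, best gripped by the cap. Origin: centre of the underside, z up the bottle. Stands loose on the bench
- bottle2: amber glass bottle, white label, black screw cap, 140 to 260 g: 118 mm tall, body 48 mm across up to 72 mm, narrowing to a 22 mm neck at 87 mm, cap 28 mm across from 92 to 118 mm, best gripped by the cap. Origin: centre of the underside, z up the bottle. Stands loose on the bench
- packed_bottle: amber glass bottle, white label, black screw cap, 140 to 260 g: 118 mm tall, body 48 mm across up to 72 mm, narrowing to a 22 mm neck at 87 mm, cap 28 mm across from 92 to 118 mm, best gripped by the cap. Origin: centre of the underside, z up the bottle. Already stands in the carrier's middle cell; leave it there
- dish: terracotta dish with a yellow sponge, 94 mm across, 58 mm high; a bystander. Origin under its centre
- brush_pot: terracotta beaker full of brushes, 68 mm across, beaker 85 mm, brushes to about 160 mm high; a bystander. Origin under its centre
- screwdriver: red handled screwdriver lying beyond the carrier, ready for the colleague; a bystander. Lies along its own x
Not all that is in view belongs to the job. What is shaped like the bottle2 but pink, turquoise or yellow is not meant.

How it is judged:
On the way, in this order (a step that is already met when the one before it is completed fails the run):
1. both loose bottles stand upright on the floor of the two end cells, one in each, let go (((horizontal distance between bottle1 and cell_left below 0.014 m and z of bottle1 in the frame of carrier between 0.005 and 0.013 m and angle between each of bottle1, bottle2's own z axis and vertical below 0.12 rad and contact force between the fingers and bottle1 below 0.1 N and horizontal distance between bottle2 and cell_right below 0.014 m and z of bottle2 in the frame of carrier between 0.005 and 0.013 m and contact force between the fingers and bottle2 below 0.1 N) or (horizontal distance between bottle1 and cell_right below 0.014 m and z of bottle1 in the frame of carrier between 0.005 and 0.013 m and angle between each of bottle1, bottle2's own z axis and vertical below 0.12 rad and contact force between the fingers and bottle1 below 0.1 N and horizontal distance between bottle2 and cell_left below 0.014 m and z of bottle2 in the frame of carrier between 0.005 and 0.013 m and contact force between the fingers and bottle2 below 0.1 N))), for 0.2 s.
2. the bar lies home in both slots, centred (z of bar_left in the frame of carrier between 0.13 and 0.136 m and z of bar_right in the frame of carrier between 0.13 and 0.136 m and x of bar in the frame of carrier between -0.006 and 0.006 m and y of bar in the frame of carrier between -0.007 and 0.007 m and angle between the y axis of bar and the y axis of carrier, either way round below 0.06 rad and angle between bar's own z axis and vertical below 0.2 rad), for 0.2 s.
At the end, for the whole second after the job is handed in: One upright bottle per cell, on its floor (within 14 mm), let go; bar home in both slots (3 mm), within 6 mm across, 7 mm along, 0.06 rad; still, clear of the bottles; fingers still on it, and 6 to 20 N between bar and carrier through the last second (all of step 2 and ((horizontal distance between bottle1 and cell_left below 0.014 m and z of bottle1 in the frame of carrier between 0.005 and 0.013 m and angle between each of bottle1, bottle2's own z axis and vertical below 0.12 rad and contact force between the fingers and bottle1 below 0.1 N and horizontal distance between bottle2 and cell_right below 0.014 m and z of bottle2 in the frame of carrier between 0.005 and 0.013 m and contact force between the fingers and bottle2 below 0.1 N) or (horizontal distance between bottle1 and cell_right below 0.014 m and z of bottle1 in the frame of carrier between 0.005 and 0.013 m and angle between each of bottle1, bottle2's own z axis and vertical below 0.12 rad and contact force between the fingers and bottle1 below 0.1 N and horizontal distance between bottle2 and cell_left below 0.014 m and z of bottle2 in the frame of carrier between 0.005 and 0.013 m and contact force between the fingers and bottle2 below 0.1 N)) and horizontal distance between packed_bottle and carrier below 0.014 m and z of packed_bottle in the frame of carrier between 0.005 and 0.013 m and contact force between bar and carrier between 6 and 20 N and contact force between the fingers and bar above 2 N and linear speed of bar below 0.01 m/s and contact force between bar and bottle1 below 0.5 N and contact force between bar and bottle2 below 0.5 N and contact force between bar and packed_bottle below 0.5 N); the arm keeps its last pose, push and grip.
It fails at once if the sponge dish is pushed more than 3 cm or knocked over (distance of dish from where it was at the start of the episode above 0.03 m or angle between dish's own z axis and vertical above 0.4 rad).
It fails at once if the brush pot is pushed more than 3 cm or knocked over (distance of brush_pot from where it was at the start of the episode above 0.03 m or angle between brush_pot's own z axis and vertical above 0.4 rad).
It fails at once if the screwdriver is pushed more than 3 cm or knocked over (distance of screwdriver from where it was at the start of the episode above 0.03 m).
It fails at once if the bottle already packed is taken out or tipped (distance of packed_bottle from where it was at the start of the episode above 0.025 m or angle between packed_bottle's own z axis and vertical above 0.35 rad).
It fails at once if a bottle is dropped from more than about 2 cm, or falls over ((linear speed of bottle1 above 0.65 m/s and contact force between the fingers and bottle1 below 0.1 N) or angle between any of bottle1, bottle2's own z axis and vertical above 1.2 rad or (linear speed of bottle2 above 0.65 m/s and contact force between the fingers and bottle2 below 0.1 N)).
It also fails if it takes over 72 s, if anything falls off the work surface, if the arm or the gripper's body presses on something with over 40 N, if the wrist force passes 120 N, or if a joint passes its speed limit or range.

## Working session

There is one attempt and no reset: what is moved stays moved. The work goes in short steps, each a Python script; the robot and the scene stay as the last script left them, time stands still between calls to the robot, and variables do not carry over. Pictures are saved under pics/ and viewed, at most 10 in all, crops included, and the job is handed in when it is done.

```bash
mkdir -p pics
cat > h.py <<'E'
import numpy as np, cv2
from bench import manip as m
def grab(cam, fn=None):
    c=m.get_calibration(cam); im,d=m.grab_frame(cam)
    if fn: cv2.imwrite(f'pics/{fn}.png',im[:,:,::-1])
    return im,d,c
def cloud(d,c):
    K=np.array(c['camera_matrix']);h,w=d.shape
    v,u=np.mgrid[:h,:w].astype(float)
    p=np.stack([u,v],-1).reshape(-1,1,2)
    n=cv2.undistortPoints(p,K,np.array([c['k1'],0,0,0.])).reshape(h,w,2)
    X=np.dstack([n*d[...,None],d])
    X=(X-np.array(c['t']))@np.array(c['R'])
    X[d<=0]=np.nan
    return X
E
python3 - <<'E'
from h import *
for cam in('top','side'):
    im,d,c=grab(cam,cam+'0'); np.savez(cam+'0.npz',im=im,X=cloud(d,c))
    print(cam,np.round(c['R'],2).tolist(),np.round(c['t'],3))
    for n in('carrier','bar','bottle1','packed_bottle','dish','brush_pot','screwdriver','bar_left','slot_left','slot_right'):
        try: print(n,[(np.round(o['at'],3).tolist(),round(o['confidence'],2)) for o in m.look_for(cam,n)])
        except Exception as e: print(n,e)
print(m.current_time())
E
```

```text
top [[0.0, -1.0, 0.02], [-0.98, -0.01, -0.17], [0.17, -0.01, -0.98]] [0.042 0.616 1.325]
carrier [([0.584, 0.212, 0.031], 0.6)]
bar [([0.436, -0.089, 0.021], 0.95), ([0.531, -0.321, 0.04], 0.64), ([0.406, 0.415, 0.087], 0.39)]
bottle1 [([0.654, -0.212, 0.079], 0.82), ([0.563, -0.201, 0.078], 0.81), ([0.604, -0.12, 0.083], 0.79), ([0.652, -0.34, 0.084], 0.78), ([0.702, -0.119, 0.083], 0.69)]
packed_bottle [([0.579, 0.196, 0.089], 0.6)]
dish [([0.532, -0.323, 0.041], 0.66)]
brush_pot [([0.404, 0.413, 0.087], 0.82)]
screwdriver [([0.764, 0.086, 0.024], 0.75), ([0.563, -0.201, 0.08], 0.17)]
bar_left [([0.438, -0.088, 0.023], 0.69)]
slot_left [([0.587, 0.21, 0.027], 0.8)]
slot_right [([0.585, 0.209, 0.033], 0.72)]
side [[-0.99, -0.16, 0.01], [-0.11, 0.64, -0.76], [0.11, -0.76, -0.64]] [0.601 0.136 1.185]
carrier [([0.578, 0.235, 0.066], 0.55)]
bar [([0.44, -0.066, 0.022], 0.57)]
bottle1 [([0.61, -0.105, 0.06], 0.76), ([0.666, -0.212, 0.062], 0.69), ([0.575, -0.195, 0.065], 0.64), ([0.708, -0.104, 0.066], 0.58), ([0.658, -0.339, 0.07], 0.56), ([0.579, 0.236, 0.067], 0.29)]
packed_bottle [([0.586, 0.215, 0.09], 0.97)]
dish [([0.525, -0.304, 0.039], 0.91)]
brush_pot [([0.402, 0.442, 0.085], 0.83)]
screwdriver [([0.769, 0.105, 0.02], 0.69)]
bar_left [([0.439, -0.063, 0.026], 0.79), ([0.589, 0.213, 0.087], 0.19)]
slot_left [([0.582, 0.233, 0.07], 0.74)]
slot_right [([0.583, 0.237, 0.071], 0.62)]
1.1
```

View pics/top0.png

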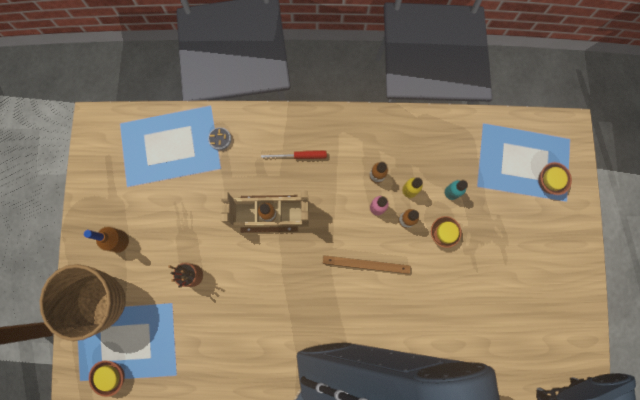

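View pics/side0.png

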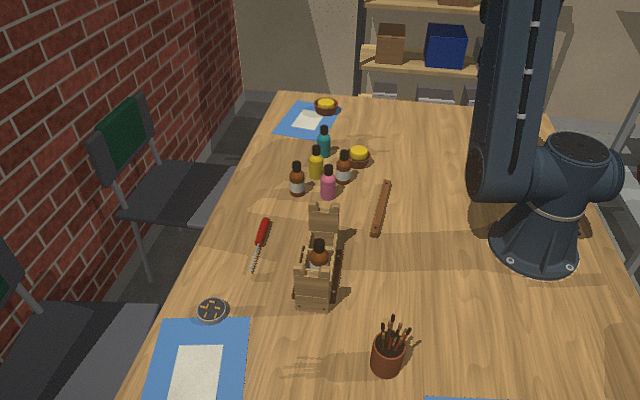

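The top picture shows five bottle shapes: amber (379,171), amber (411,217), pink (379,204), yellow (414,186) and turquoise (457,189). The two amber ones with black caps fit the description. The amber bottle at (110,238) has a blue spray top, so it isn't one of them. The carrier is at (266,212) and the bar at (367,264). I'll confirm in a crop and measure from depth.

Run:
```python
from h import *
T=np.load('top0.npz');S=np.load('side0.npz')
a=cv2.resize(T['im'][140:260,320:480],None,fx=4,fy=4,interpolation=cv2.INTER_CUBIC)
cv2.imwrite('pics/crop.png',a[:,:,::-1])
def sel(Z,lo,hi):
    P=Z['X'].reshape(-1,3); k=np.all((P>lo)&(P<hi),1); return P[k]
for n,Z in(('top',T),('side',S)):
    print(n)
    for b in((.702,-.119),(.563,-.201)):
        p=sel(Z,[b[0]-.04,b[1]-.04,.105],[b[0]+.04,b[1]+.04,.135]); print(' cap',len(p),p.mean(0).round(4),np.ptp(p,0).round(3))
    p=sel(Z,[.50,.0,.14],[.68,.4,.17]); print(' boards',len(p),p.min(0).round(3),p.max(0).round(3))
    for lo,hi in((0,.21),(.21,.4)):
        q=p[(p[:,1]>lo)&(p[:,1]<hi)]; print('  ',len(q),q.mean(0).round(4),cv2.minAreaRect(q[:,:2].astype(np.float32)) if len(q)>2 else '')
    p=sel(Z,[.35,-.3,.016],[.50,.08,.03]); print(' bar',len(p),p.mean(0).round(4),np.median(p[:,2]),cv2.minAreaRect(p[:,:2].astype(np.float32)))
    w,v=np.linalg.eigh(np.cov(p[:,:2].T)); print(np.degrees(np.arctan2(v[1,1],v[0,1])))
```

```text
top
 cap 82 [ 0.7078 -0.1247  0.1153] [0.028 0.028 0.016]
 cap 82 [ 0.5705 -0.2092  0.1158] [0.026 0.027 0.016]
 boards 276 [0.544 0.085 0.14 ] [0.631 0.32  0.16 ]
   128 [0.5921 0.0933 0.1525] ((0.5907151699066162, 0.09354282915592194), (0.08027215301990509, 0.016408393159508705), 0.5931504368782043)
   148 [0.5822 0.3094 0.1516] ((0.583519697189331, 0.3102666735649109), (0.0789811983704567, 0.019524957984685898), 1.3988335132598877)
 bar 689 [ 0.4372 -0.0873  0.0208] 0.0207007097680863 ((0.44234177470207214, -0.1329362690448761), (0.07748817652463913, 0.34280213713645935), 6.012322902679443)
83.66875778704335
side
 cap 72 [ 0.709  -0.1207  0.1169] [0.026 0.032 0.018]
 cap 65 [ 0.573  -0.2083  0.117 ] [0.024 0.037 0.019]
 boards 430 [0.546 0.079 0.14 ] [0.631 0.319 0.16 ]
   180 [0.5915 0.0955 0.152 ] ((0.5917006731033325, 0.09212924540042877), (0.07957761734724045, 0.025542084127664566), 0.8395454287528992)
   250 [0.5857 0.3107 0.1522] ((0.5856822729110718, 0.30695414543151855), (0.07997260987758636, 0.022594716399908066), 1.3607066869735718)
 bar 451 [ 0.4409 -0.0764  0.0238] 0.023944471809537637 ((0.4397429823875427, -0.09022852778434753), (0.26547423005104065, 0.024167921394109726), 83.68527221679688)
83.72339495527982
```

View pics/crop.png

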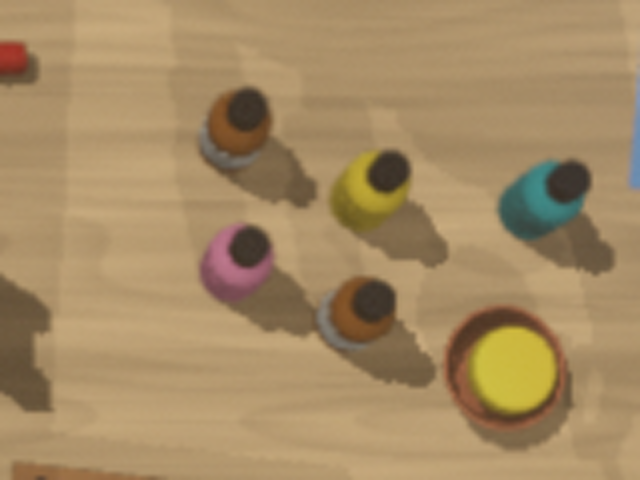

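The crop confirms it: the two amber bottles with white labels and black caps are at top-image (379,171) and (411,217), and the pink, yellow and turquoise ones are decoys. Next I'll refine with the wrist camera over the bottles and bar, then the carrier.

```bash
cat >> h.py <<'E'
def R(a):
    y=np.array([np.cos(a),np.sin(a),0]);z=np.array([0,0,-1.]);return np.stack([np.cross(y,z),y,z],1)
def sel(X,lo,hi):
    P=X.reshape(-1,3); return P[np.all((P>lo)&(P<hi),1)]
E
python3 - <<'E'
from h import *
print(m.current_tcp_rot().round(2).tolist() if hasattr(m.current_tcp_rot(),'round') else m.current_tcp_rot())
for a in(0.,np.pi):
    for p in((.708,-.125,.1),(.588,.27,.3),(.588,.2,.136),(.44,-.09,.002)):
        print(a,p,np.round(m.inverse_kinematics(p,R(a)),2))
q=m.inverse_kinematics((.56,-.15,.36),R(np.pi)); q0=m.inverse_kinematics((.56,-.15,.36),R(0))
a=np.pi if abs(q[5])<abs(q0[5]) else 0.
print('use',a)
for n,p in(('w_b',(.54,-.14,.38)),('w_c',(.54,.2,.40))):
    m.move_ptp(p,R(a)); im,d,c=grab('wrist',n); np.savez(n+'.npz',im=im,X=cloud(d,c)); print(n,np.round(-np.array(c['R']).T@c['t'],3),m.current_time())
W=np.load('w_b.npz')['X']
for b in((.708,-.122),(.571,-.209)):
    p=sel(W,[b[0]-.04,b[1]-.04,.112],[b[0]+.04,b[1]+.04,.13]); print('cap',len(p),p.mean(0).round(4),np.ptp(p,0).round(3),(p.max(0)+p.min(0))/2)
p=sel(W,[.39,-.24,.013],[.48,.06,.03]);print('bar',len(p),np.median(p[:,2]),cv2.minAreaRect(p[:,:2].astype(np.float32)))
C=np.load('w_c.npz')['X']
for lo,hi in((.06,.2),(.2,.34)):
    p=sel(C,[.52,lo,.148],[.66,hi,.165]);print('board',len(p),p.mean(0).round(4),cv2.minAreaRect(p[:,:2].astype(np.float32)))
E
python3 -c "
import cv2,numpy as np
cv2.imwrite('pics/wbc.png',cv2.resize(np.vstack([cv2.imread('pics/w_b.png'),cv2.imread('pics/w_c.png')]),(480,600)))"
```

```text
[[0.97, 0.22, 0.0], [0.22, -0.97, 0.0], [0.0, -0.0, -1.0]]
0.0 (0.708, -0.125, 0.1) [-0.24  0.79  1.25 -0.    1.1  -0.24]
0.0 (0.588, 0.27, 0.3) [ 0.36  0.48  1.29 -0.    1.37  0.36]
0.0 (0.588, 0.2, 0.136) [ 0.25  0.58  1.54 -0.    1.02  0.25]
0.0 (0.44, -0.09, 0.002) [-0.31  0.58  2.05 -0.    0.52 -0.31]Traceback (most recent call last):
  File "<stdin>", line 5, in <module>
    return _wrapfunc(a, 'round', decimals=decimals, out=out)
    return _wrapit(obj, method, *args, **kwds)
    result = getattr(arr, method)(*args, **kwds)
TypeError: unsupported operand type(s) for *: 'NoneType' and 'float'
[ WARN:0@0.007] global loadsave.cpp:275 findDecoder imread_('pics/w_b.png'): can't open/read file: check file path/integrity
[ WARN:0@0.007] global loadsave.cpp:275 findDecoder imread_('pics/w_c.png'): can't open/read file: check file path/integrity
Traceback (most recent call last):
cv2.error: OpenCV(4.12.0) :-1: error: (-5:Bad argument) in function 'resize'
> Overload resolution failed:
>  - src data type = object is not supported
>  - Expected Ptr<cv::UMat> for argument 'src'
```

Run:
```python
from h import *
for n,p in(('w_c',(.54,.2,.40)),('w_b',(.54,-.14,.38))):
    m.move_ptp(p,R(0)); im,d,c=grab('wrist',n); np.savez(n+'.npz',im=im,X=cloud(d,c)); print(n,np.round(-np.array(c['R']).T@c['t'],3),m.current_time())
W=np.load('w_b.npz')['X']
for b in((.708,-.122),(.571,-.209)):
    p=sel(W,[b[0]-.04,b[1]-.04,.112],[b[0]+.04,b[1]+.04,.13]); print('cap',len(p))
    if len(p):print(p.mean(0).round(4),np.ptp(p,0).round(3),(p.max(0)+p.min(0))/2)
p=sel(W,[.39,-.24,.013],[.48,.06,.03]);print('bar',len(p),np.median(p[:,2]),cv2.minAreaRect(p[:,:2].astype(np.float32)))
C=np.load('w_c.npz')['X']
for lo,hi in((.06,.2),(.2,.34)):
    p=sel(C,[.52,lo,.148],[.66,hi,.165]);print('board',len(p))
    if len(p)>3:print(p.mean(0).round(4),cv2.minAreaRect(p[:,:2].astype(np.float32)))
cv2.imwrite('pics/wbc.png',cv2.resize(np.vstack([cv2.imread('pics/w_b.png'),cv2.imread('pics/w_c.png')]),(480,600)))
```

```text
w_c [0.54  0.269 0.542] 4.175
w_b [ 0.54  -0.069  0.522] 5.5083
cap 458
[ 0.7071 -0.1255  0.1171] [0.028 0.027 0.008] [ 0.70774152 -0.12581416  0.11586266]
cap 378
[ 0.5707 -0.2123  0.1172] [0.026 0.027 0.008] [ 0.57065317 -0.21257435  0.11578832]
bar 3331 0.02153553621189949 ((0.43716636300086975, -0.0899384617805481), (0.25787872076034546, 0.02456730417907238), 83.69695281982422)
board 585
[0.5903 0.0926 0.1534] ((0.5895711183547974, 0.09164993464946747), (0.07993971556425095, 0.018884992226958275), 1.6416146755218506)
board 835
[0.5839 0.3072 0.1537] ((0.5834525227546692, 0.3073355555534363), (0.07932303100824356, 0.0181212667375803), 1.6418235301971436)
```

View pics/wbc.png

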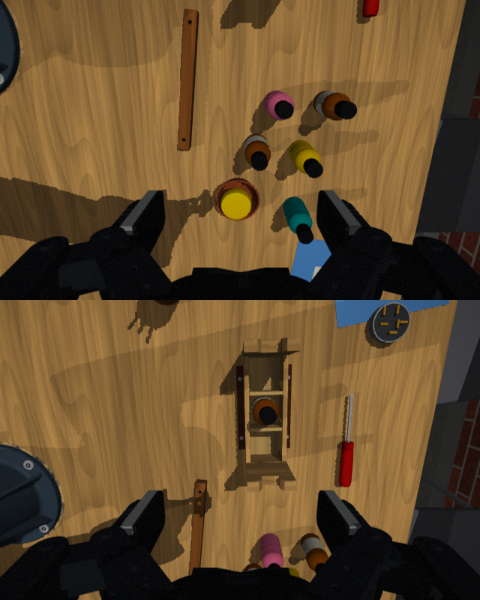

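```bash
cat >> h.py <<'E'
YAW=.0284; C0=np.array([.5865,.1995]); ey=np.array([-np.sin(YAW),np.cos(YAW)])
def bottle(b,cell,s):
    m.set_gripper(1.0,40)
    m.move_ptp((*b,.17),R(0)); m.move_l((*b,.089),max_speed=.12)
    m.set_gripper(0.0,40); print('grip',m.current_grip_width(),m.current_grip_force(),m.current_ee_pos())
    m.move_l((*b,.30),max_speed=.2); print('F',np.round(m.current_force(),2),m.current_grip_width())
    c=C0+s*.068*ey
    m.move_ptp((*c,.30),R(YAW)); m.move_l((*c,.125),max_speed=.15); m.move_l((*c,.0992),max_speed=.05)
    print('F down',np.round(m.current_force(),2),m.current_ee_pos())
    m.set_gripper(1.0); m.move_l((*c,.25),max_speed=.2); print('t',m.current_time())
E
python3 - <<'E'
from h import *
bottle((.7075,-.1256),0,1)
E
```

```text
grip 0.31337771155376326 39.460898637771606 [ 0.70781159 -0.12562846  0.08939874]
F [-0.    0.43 -2.48] 0.31359610803759785
F down [ 1.22 -0.69 -1.69] [0.5844878  0.26745519 0.09888617]
t 14.3833
```

Run:
```python
from h import *
bottle((.5707,-.2124),0,-1)
m.move_ptp((.54,.17,.40),R(0)); im,d,c=grab('wrist','w_d'); X=cloud(d,c)
for s in(-1,0,1):
    b=C0+s*.068*ey; p=sel(X,[b[0]-.025,b[1]-.025,.12],[b[0]+.025,b[1]+.025,.14]); print(len(p),p[:,2].max(),((p.max(0)+p.min(0))/2)[:2]-b)
print(m.current_time())
cv2.imwrite('pics/w_dc.png',cv2.imread('pics/w_d.png')[:260,220:480])
```

```text
grip 0.3130708379124839 39.45607244968414 [ 0.57100066 -0.21248869  0.08936702]
F [-0.33 -0.08 -1.72] 0.314084158267478
F down [-0.67  0.28 -2.6 ] [0.58832222 0.13151874 0.09887726]
t 23.7583
387 0.1286012961275625 [-0.00014259 -0.00015063]
436 0.1290320319131108 [-0.00280928  0.00223546]
497 0.12933639410142908 [ 0.00012601 -0.00073973]
24.5
```

View pics/w_dc.png

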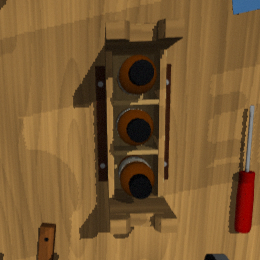

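The end-cell bottles sit within 1 mm of their cell centres, at image (138,75) and (138,185), with the packed one at (135,127) untouched. Next is the bar, stopping just above home.

Run:
```python
from h import *
b=(.4372,-.0899); a=np.radians(83.70-90)
m.set_gripper(1.0,100)
m.move_ptp((*b,.09),R(a)); m.move_l((*b,.003),max_speed=.08)
print('F',np.round(m.current_force(),2))
m.set_gripper(0.0,100); print(m.current_grip_width(),m.current_ee_pos())
m.move_l((*b,.22),max_speed=.2); print('F lift',np.round(m.current_force(),2),np.round(m.current_ft_torque(),3))
m.move_ptp((*C0,.22),R(YAW)); m.move_l((*C0,.165),max_speed=.1)
m.dwell(.2);print('F hover',np.round(m.current_force(),2))
for z in(.157,.150,.145,.141,.138,.137):
    m.move_l((*C0,z),max_speed=.04); F=m.current_force(); print(z,np.round(F,2),np.round(m.current_ee_pos(),4))
    if F[2]>4 or np.hypot(F[0],F[1])>8: break
im,d,c=grab('top','t_e'); X=cloud(d,c); im2,d2,c2=grab('side','s_e')
cv2.imwrite('pics/e.png',np.hstack([cv2.resize(im[150:260,180:340],(640,440))[:,:,::-1][:,:400],cv2.resize(im2[180:320,260:380],(377,440))[:,:,::-1]]))
for Z in(X,cloud(d2,c2)):
    for s in(-1,1):
        o=C0+s*.123*ey;p=sel(Z,[o[0]-.03,o[1]-.006,.145],[o[0]+.03,o[1]+.02,.175]); print(len(p), p.mean(0).round(4) if len(p) else '',(p-np.r_[o,0]).max(0).round(4) if len(p) else '')
print(m.current_time())
```

```text
F [ 0.81 -0.26  0.14]
0.25630933655261484 [ 0.43737218 -0.08995463  0.00351424]
F lift [-1.03  0.81 -1.98] [0.003 0.029 0.005]
F hover [ 0.03 -0.67 -3.02]
0.157 [ 0.28  0.13 -3.07] [0.5863 0.1995 0.1566]
0.15 [ 0.07 -0.24 -2.72] [0.5863 0.1994 0.1496]
0.145 [ 0.18  0.48 -2.86] [0.5863 0.1995 0.1447]
0.141 [-0.52 -0.28 -2.91] [0.5864 0.1994 0.1407]
0.138 [-0.28  0.8  -3.23] [0.5864 0.1995 0.1378]
0.137 [-0.13 -0.56 -3.34] [0.5865 0.1995 0.137 ]
135 [0.5894 0.0873 0.1535] [0.0287 0.0199 0.1612]
66 [0.5826 0.3228 0.1534] [0.0263 0.0086 0.1603]
0  
102 [0.5858 0.3237 0.1535] [0.0299 0.0081 0.1596]
33.275
```

View pics/e.png

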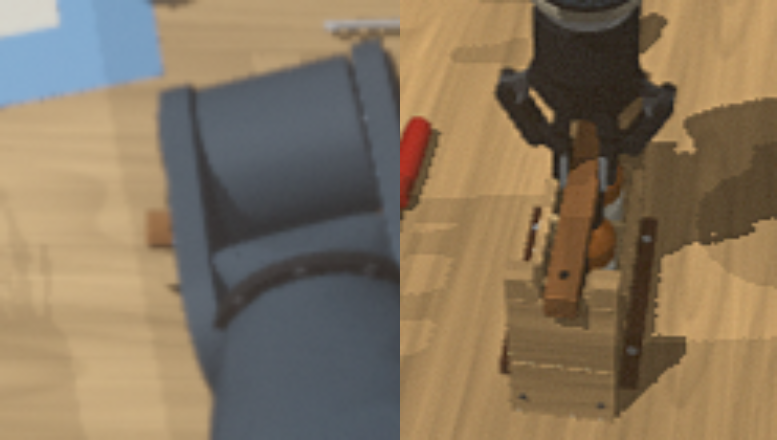

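The side view (right half) shows the bar lying in the slot, its near end at (565,295); in the top view the arm hides most of it. No contact force yet, so now I'll press in small steps.

Run:
```python
from h import *
def F(): 
    return np.mean([m.current_force() for _ in range(5)],0)
z=.1365
for i in range(30):
    m.move_l((*C0,z),max_speed=.02); m.dwell(.15); f=F(); print(round(z,4),np.round(f,2),np.round(m.current_ee_pos(),4))
    if f[2]>8: break
    z-=.0005 if f[2]<0 else .0002
m.dwell(1);print(np.round(F(),2),m.current_grip_width(),m.current_time())
```

```text
0.1365 [ 0.2   0.17 -1.79] [0.5866 0.1995 0.1366]
0.136 [-3.14  0.06  5.57] [0.5866 0.1995 0.1366]
0.1358 [-3.71 -1.63  7.27] [0.5866 0.1995 0.1366]
0.1356 [-3.81 -0.64  8.82] [0.5866 0.1995 0.1366]
[-4.22 -1.4   9.26] 0.2533712754035985 35.875
```

Run:
```python
from h import *
im,d,c=grab('side','s_f'); X=cloud(d,c)
W=X.reshape(-1,3)
ex=np.array([ey[1],-ey[0]])
u=(W[:,:2]-C0)@ex; v=(W[:,:2]-C0)@ey
red=(im.reshape(-1,3)[:,0].astype(float)/(im.reshape(-1,3)[:,2]+1)) 
for lo,hi in((-.13,-.11),(-.10,-.06),(.04,.07),(.07,.095),(.10,.117),(.119,.128)):
    k=(abs(u)<.011)&(v>lo)&(v<hi)&(W[:,2]>.14)&(W[:,2]<.17); print(lo,k.sum(),np.median(W[k,2]) if k.any() else '',u[k].mean() if k.any() else '')
k=(abs(u)<.02)&(v>.118)&(v<.15)&(W[:,2]>.14)&(W[:,2]<.17); print('end',v[k].max(),u[k].min(),u[k].max())
print(np.round(m.current_force(),2),np.round(m.current_ft_torque(),3))
cv2.imwrite('pics/f.png',cv2.resize(im[180:320,240:400],(640,560),interpolation=cv2.INTER_CUBIC)[:,:,::-1])
```

```text
-0.13 0  
-0.1 0  
0.04 94 0.15640321712610966 -0.0005018266417953517
0.07 93 0.15638384864622348 -0.0010896377212948997
0.1 63 0.15650092041811647 -0.0006618367889766796
0.119 42 0.1558070954934635 -0.000293477013312065
end 0.13008379094412864 -0.014679379978655987 0.018398348120747535
[-4.18 -1.37  8.95] [-0.241  0.757 -0.027]
```

View pics/f.png

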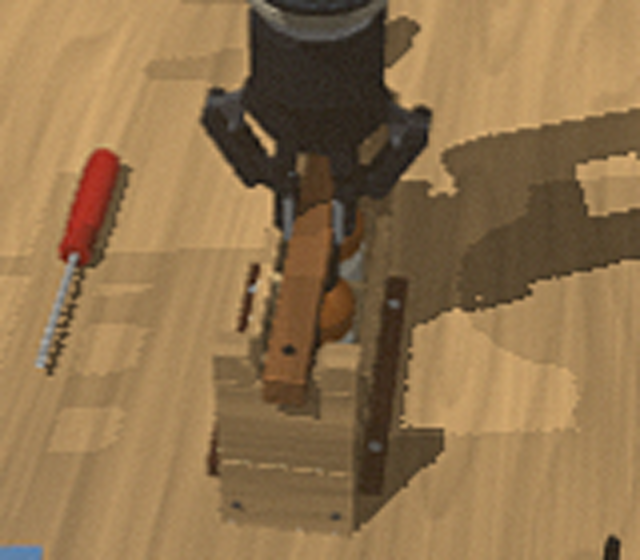

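The bar is level along its visible length and flush with the near board (end at (287,390)). It is within about 1 mm of centre, with about 12 N on the carrier including its own weight. Handing in.

```bash
python3 -c "
from h import *
print(m.sign_off())"
```

```text
the job is handed in; nothing more can be done
None
```

I handed the job in at about 36 s of the 72 s: both bottles stand in the end cells, and the gripper is still pressing the bar, seated in the slots, onto the carrier with about 12 N; no verdict came back.

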